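Hold a line carrier over its proximity sensor

ROBOT

A 7-joint arm with a two-finger parallel gripper is mounted at the origin on the work surface. World frame = base frame: x ahead of the robot, y to its left, z up, the work surface at z = 0. Lengths are in m, angles in rad, forces in N, time in s.
With the tool pointing down it reaches from about 0.425 to 0.925 m from the base axis. Payload 6.8 kg.
Tool frame: the origin (TCP) lies between the finger pads; the fingertips stand 17 mm ahead of it and the grasp point (between the pads) lies 2 mm behind it; z points along the fingers, y is the direction in which the jaws open and shut (so a half turn about z gives the same grasp; the last joint's range is limited). The gripper opens to 85 mm and grips with 20 to 120 N. Pads are 22 mm wide; open, the fingers measure 114 mm over their backs; the gripper's body (76 mm by 85 mm) begins 54 mm behind the grasp point. The pads swing forward as they close: fully open they stand 13 mm farther back than shut.
Start: joints at [1.017, 0.477, 0.022, 1.555, -0.011, 1.109, -0.083], TCP at [0.291, -0.609, 0.248] pointing down, gripper open.
Joint ranges: [-2.96, 2.96], [-0.34, 2.1], [-1.41, 1.46], [0.24, 2.44], [-1.37, 4.51], [0.17, 1.92], [-2.96, 2.96]. Speed limits (rad/s): [2.39, 2.39, 3.14, 3.14, 3.14, 3.14, 3.14].

INTERFACE

Orientations are given as a unit quaternion [w, x, y, z].
In Python, from station import bot gives the robot as it stands. The module is installed in compiled form; this text tells all that it offers.
- The arm moves only by the tool carry_out, never from a script. Its argument "moves" is a list of rows, each a list of 3 entries, a list of its own where there are three numbers: the turn, a rotation vector about the tool's x, y, z in degrees, then the shift along the tool's x, y, z in cm, then the finger opening in cm, from 0 to 8.54. A call has 1 to 5 rows; each row is the pose to reach, as a shift and turn from the pose commanded when the call began, along the tool's axes at that moment; what a row does not reach only later rows make up. A row lasts 1/8 s, in which the tool goes at most 62.5 mm and 10.7 degrees, less where a joint would pass 70% of its speed; a pose out of reach is approached as far as the arm can. A call with a gripper value outside its range is refused whole. The fingers move at their own pace and stop on an object; "newtons" is the grip in N (left out, the last holds). Time passes only in rows, so rows that repeat a pose let the fingers close. It gives the time, the measured TCP pose, the force and the opening at its end, in the units of the state.
- bot.get_obs(): the state, without advancing time (a new reading comes with each control period).
- bot.read_camera(name): name is "scene" or "top" or "wrist"; returns the picture (420x560x3 uint8, red, green, blue); there is no depth.
- bot.camera_info(name): a dict with "vertical_fov" (degrees; the focal length in pixels is half the picture's height over the tangent of half this angle, whatever the lens; pixels are square), "cx", "cy" (the principal point, pixels), "position" and "attitude" of the camera in the world. Camera axes: x right, y up, looking along -z (the intrinsics and any distortion apply to the point x, -y, -z); pixel columns grow to the right and rows downward; lengths in m; the calibration is good to about 2 mm. The wrist camera is an equidistant fisheye: a pixel r from the principal point sees the ray r / f radians off the axis. A picture is of the moment at which its call begins: read the wrist's pose just before it. camera_info takes no time and is no camera call; for the wrist camera it gives the pose at the moment of the call.
- bot.hand_in(): hands the job in, once; it reports no verdict.
Trained networks look in the newest picture that a camera, given by its name, has taken for a name from the list of things; names that differ only in an ending like _2 or _b are one class to them, and where a whole thing is asked for, a point or a joint stands for the part that bears it (a point fixed in the world has none). Each returns a list of dicts, best first, with "score" (0 to 1); they miss things now and then, are a little off and sometimes report something else, mostly with a low value. They report only what shows in the picture. A call takes as long as a camera call. They do not tell look-alikes from the thing itself.
- bot.silhouettes(label, camera): "region" (420x560 bool, what is visible of it) and "location" ([column, row] in pixels, amid what is visible of it).
The state is a dict: "t": time; "q": joint angles; "joint_vel": joint speeds; "joint_torque": joint torques, N m; "eef_pos": TCP position; "tool_rot": TCP orientation; "contact_force": force on the tool from outside, world axes, zero at the start; "torque": the same for the moment, N m; "gripper_width": opening from 0.0 (shut) to 1.0 (fully open).
Only numpy, scipy, OpenCV 4.12 (cv2) and the standard library are available. Lean on these libraries where they do the work, as an engineer would, in place of code of your own. Each camera call takes 0.05 s, during which the arm holds its last target. There are 200 camera calls.

TASK

Take the steel carrier by its yellow grip block, slide it along the lipped guide track until it is clear of the open end, and carry it over the top of the low guard fence to the blue-faced proximity sensor. Finish while still holding it there, still and level, about one centimetre above the blue face, centred on it and with its long sides along the sensor's long sides, so that a colleague can set the sensor. Never touch the sensors or the fence with anything, and leave the screwdriver, bush, bearing and parts bin where they are.

Things in the scene. Friction and masses are not known exactly. Their poses are not given: they have to be found in the camera images.
- carrier_center (a point): Centre (39 mm above the underside) of the loose carrier, about 0.35 kg: bright steel base plate 60 (x) by 80 (y) by 12 mm thick with a yellow upright grip block in its middle, 24 (x) by 40 (y) mm, 12 to 78 mm above the underside. z is up, y the long side. It starts lying on the track floor inside the guide track, y along the track's y within 2 degrees.
- track: Fixed aluminium guide track, y along it towards the open end; origin on the table under its middle. Floor plate 90 (x) by 300 (y) mm, top 5 mm above the table. Lipped from y = -150 to +40 mm (see the mouth); black end stop, 31 mm high, at y = -150 to -138. From y = +40 to +150 the floor is bare, with two yellow lines: the carrier is clear of the lips with its centre beyond y = +80 mm.
- track_mouth (a point): End of the track's lipped part, on its floor, y = +40 mm on the centre line, axes as the track's. Behind it are walls 70 mm apart inside, with lips over them that leave a 40 mm slot; lip underside 22 mm, top 26 mm above the floor. The carrier's plate runs under the lips with 5 mm play at each side and 10 mm above, and cannot be lifted out there; the grip block stands up through the slot.
- fence: Fixed low guard fence of grey panel with an aluminium and yellow top rail, standing between the track and the sensors; origin on the table under its middle. 400 mm long along its x, 16 mm thick (feet 50 mm wide and 5 mm high) and 120 mm high.
- sensor_blue_face (a point): Centre of the top face of the sensor with the BLUE face, the target: a fixed grey block, face 60 mm (x) by 80 mm (y, the long side), on an aluminium stand (foot 80 by 100 mm, 6 mm high). The face is level and 60 mm above the table. z is up. A brass connector sticks out 14 mm at its -y end, below the face.
- sensor_red_face (a point): Centre of the top face of the other sensor, the same in all but its RED face; not the target. It may stand in either of the two places.
- screwdriver: Loose screwdriver with a red handle, 170 mm long, lying on the table along its own x; a bystander.
- bush: Loose turned aluminium flanged bush, flange 40 mm across, 35 mm high, origin at its underside; a bystander.
- bearing: Loose steel bearing ring, 42 mm across and 14 mm high, lying flat, origin at its underside; a bystander.
- partsbin: Loose blue open parts bin, 100 mm (x) by 150 mm (y) by 60 mm high, empty, origin at its underside; a bystander.
Not all that is in view belongs to the job. Of the things like the part that bears carrier_center, leave any that is black; of the rest the larger one is meant.

How it is judged:
By the outcome, as a careful person would: the job done as asked, in the order asked, and still so for the second after the job is handed in, while the arm keeps its last pose, push and grip.
It also fails if it takes over 48 s, if anything falls off the work surface, if the arm or the gripper's body presses on something with over 40 N, if the wrist force passes 120 N, or if a joint passes its speed limit or range.

## Working session

There is one attempt and no reset: what is moved stays moved. The work goes in short steps, Python scripts to look and compute and a tool call to move; the robot and the scene stay as the last step left them, time stands still between calls to the robot, and variables do not carry over. Pictures are saved under pics/ and viewed, about 8 in all and at most 12, crops included, and the job is handed in when it is done.

Besides the shell and the picture viewer there is one more tool, called after ">>>" as name(argument=value, ...) on one line, values as JSON. carry_out: Moves the arm, as the interface text tells. Its arguments: {"type":"object","properties":{"moves":{"type":"array"},"newtons":{"type":"number"}},"required":["moves"]}

```bash
mkdir -p pics; cat > h.py <<'E'
import numpy as np, cv2
from scipy.spatial.transform import Rotation as R
from station import bot
def rot(q): return R.from_quat([q[1],q[2],q[3],q[0]]).as_matrix()
def shot(cam,name=None):
    im=bot.read_camera(cam)
    if name: cv2.imwrite('pics/'+name,im[:,:,::-1])
    return im
E
python3 - <<'E'
from h import *
for c in("scene","top","wrist"):
    print(c,bot.camera_info(c))
print(bot.get_obs())
shot("top","top1.png");shot("scene","scene1.png")
E
```

```text
scene {'vertical_fov': 42.24422130721671, 'cx': 281.3543453313251, 'cy': 218.2523373504005, 'position': array([1.16070537, 0.2160505 , 0.94533231]), 'attitude': array([0.54112567, 0.18273914, 0.26416815, 0.77717733])}
top {'vertical_fov': 48.35235625566927, 'cx': 279.6131318292149, 'cy': 206.29271989033626, 'position': array([ 0.42679945, -0.01050161,  1.29955226]), 'attitude': array([-0.69732952, -0.02478429,  0.02735829,  0.71579942])}
wrist {'vertical_fov': 65.70646984690485, 'cx': 283.1939613534106, 'cy': 212.42255655663462, 'position': array([ 0.35556181, -0.57884507,  0.37312978]), 'attitude': array([ 0.83759844, -0.11891624,  0.07621118, -0.5277117 ])}
{'t': 0.0, 'q': array([ 1.01688777,  0.47783199,  0.02235837,  1.5564513 , -0.0115304 ,
        1.10927692, -0.0830839 ]), 'joint_vel': array([ 1.22687192e-03, -1.05007599e-03,  7.63818118e-04,  1.78662074e-04,
        3.50985850e-04, -7.95917470e-05, -1.54261380e-04]), 'joint_torque': array([-1.16843054e-03, -5.96455336e+01,  1.60766646e+00, -2.81191581e+01,
        1.24868233e-02,  9.49292618e-03, -2.50317373e-05]), 'eef_pos': array([ 0.29079802, -0.60853188,  0.24730471]), 'tool_rot': array([-8.81888808e-04,  9.75258285e-01,  2.21066578e-01, -2.60976526e-04]), 'contact_force': array([-0.2841627 ,  0.4079874 ,  0.55783902]), 'torque': array([ 0.01017582, -0.01102366, -0.00981927]), 'gripper_width': 1.0009119120272318}
```

View pics/top1.png

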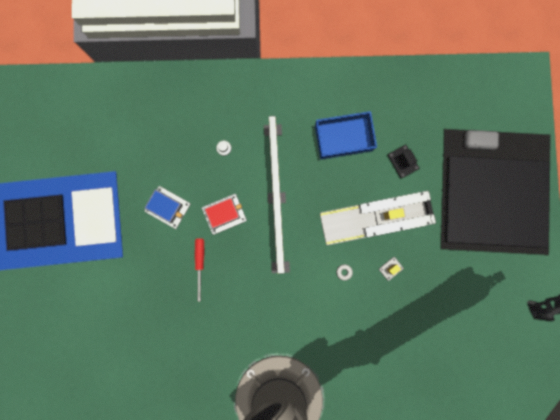

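View pics/scene1.png

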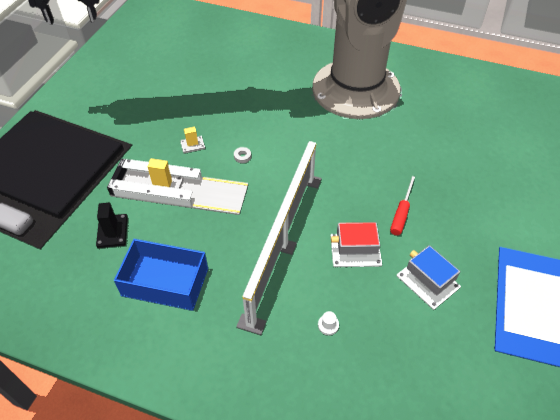

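Candidates for the carrier: in-track, yellow grip (top 397,214; scene 160,173); a small yellow one (391,268; scene 192,138), which is a smaller decoy; and a black one (403,160; scene 108,225). I choose the in-track one. The blue sensor is the farther one (top 165,207), and the red one (223,213) stands between it and the fence.

```bash
cat >> h.py <<'E'
def cam(c):
    i=bot.camera_info(c); return i,rot(i['attitude']),210/np.tan(np.radians(i['vertical_fov']/2))
def ray(c,px):
    i,A,f=cam(c); px=np.atleast_2d(np.float64(px))
    x=(px[:,0]-i['cx'])/f; y=(px[:,1]-i['cy'])/f
    if c=='wrist':
        r=np.hypot(x,y); s=np.where(r>1e-9,np.sin(r)/np.maximum(r,1e-9),1); d=np.c_[x*s,-y*s,-np.cos(r)]
    else: d=np.c_[x,-y,-np.ones_like(x)]
    return i['position'],d@A.T
def onz(c,px,z):
    p,d=ray(c,px); return (p+d*((z-p[2])/d[:,2])[:,None])[:,:2]
def rect(c,mask,z):
    m=mask.astype(np.uint8); n,l,s,_=cv2.connectedComponentsWithStats(m)
    k=1+np.argmax(s[1:,4]); cs,_=cv2.findContours((l==k).astype(np.uint8),0,2)
    w=onz(c,max(cs,key=cv2.contourArea).reshape(-1,2),z)
    (cx,cy),(a,b),t=cv2.minAreaRect((w*1000).astype(np.float32))
    if a<b: a,b,t=b,a,t+90
    return np.round([cx,cy,a,b,(t+90)%180-90],1)  # mm, long, short, angle of long axis from x
E
python3 - <<'E'
from h import *
for c in("top","scene"):
    im=bot.read_camera(c)
    hsv=cv2.cvtColor(im,cv2.COLOR_RGB2HSV)
    box=lambda u,v,s:(lambda m:(m.__setitem__((slice(v-s,v+s),slice(u-s,u+s)),True),m)[1])(np.zeros(im.shape[:2],bool))
    B=(165,207) if c=="top" else (433,266)
    blue=(hsv[:,:,0]>100)&(hsv[:,:,0]<125)&(hsv[:,:,1]>150)&(hsv[:,:,2]>80)&box(*B,35)
    print(c,'blue',rect(c,blue,.06))
    Y=(397,214) if c=="top" else (160,173)
    yel=(hsv[:,:,0]>20)&(hsv[:,:,0]<35)&(hsv[:,:,1]>130)&(hsv[:,:,2]>(200 if c=="top" else 200))&box(*Y,16)
    print(c,'yel top',rect(c,yel,.083))
    for n,z in(("track",.005),("fence",.12),("sensor_red_face",.06),("sensor_blue_face",.06),("carrier_center",.083)):
        for s in bot.silhouettes(n,c)[:3]:
            print(c,n,round(s['score'],2),np.round(s['location']),rect(c,s['region'],z))
    if c=="top":
        a=cv2.resize(im[170:290,310:440],None,fx=5,fy=5,interpolation=cv2.INTER_CUBIC)
        cv2.imwrite('pics/cropt.png',a[:,:,::-1])
        a=cv2.resize(im[170:270,130:260],None,fx=6,fy=6,interpolation=cv2.INTER_CUBIC)
        cv2.imwrite('pics/cropb.png',a[:,:,::-1])
E
```

```text
top blue [528.8 295.9  67.8  47.3  59.3]
top yel top [ 490.8 -318.    34.9   15.8  -80.2]
top track 0.74 [371. 220.] [ 483.4 -286.5  308.9   91.7  -80.1]
top fence 0.73 [277. 196.] [545.3  -7.3 398.1  45.8   1.8]
top sensor_red_face 0.63 [226. 214.] [500.9 132.7  98.6  76.2 -69.6]
top sensor_blue_face 0.81 [166. 210.] [525.5 284.6  98.4  75.4  58.5]
top carrier_center 0.69 [390. 267.] [ 347.4 -299.1   49.9   36.2  -55.2]
top carrier_center 0.66 [391. 215.] [ 485.6 -302.8   76.9   38.7  -79.6]
scene blue [530.2 294.2  72.3  52.5  59.2]
scene yel top [ 502.3 -314.3   39.2   16.2  -52.2]
scene track 0.76 [182. 188.] [ 479.4 -291.5  317.2  118.3  -80.5]
scene fence 0.72 [278. 244.] [579.5  12.2 457.5  58.2   1.7]
scene sensor_red_face 0.63 [357. 250.] [535.  139.1 105.7  96.8  20.3]
scene sensor_blue_face 0.87 [431. 275.] [552.6 289.5 111.4 104.   58.7]
scene carrier_center 0.79 [191. 142.] [ 399.4 -283.9   76.5   46.9   33.3]
scene carrier_center 0.75 [165. 175.] [ 514.5 -290.3   90.9   70.9  -82.5]
scene carrier_center 0.72 [109. 228.] [ 670.7 -326.8  118.9   63.9   28.1]
```

View pics/cropt.png

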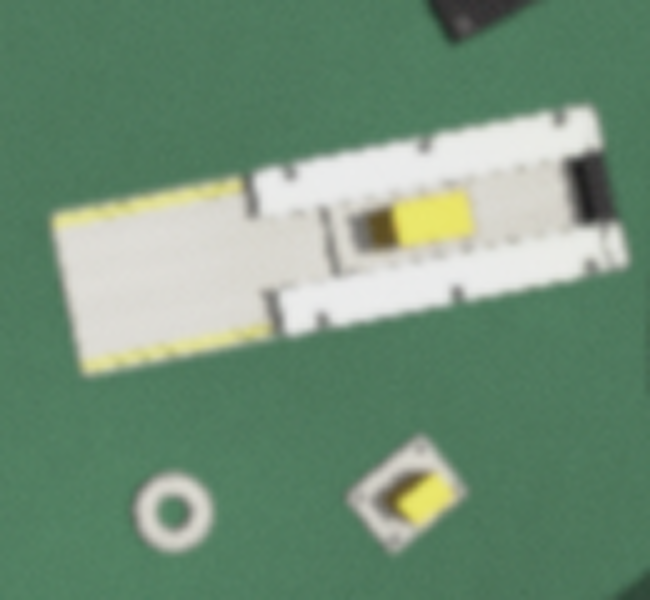

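The crop confirms the choice: the largest non-black carrier is the one in the track, with the end stop at the right and the open end at the left.

```bash
cat >> h.py <<'E'
def go(p,ang,n=5,z_deg=True):
    """target TCP (m), tool-x heading deg (tool down): turn rotvec deg & shift cm in tool axes"""
    o=bot.get_obs(); T=rot(o['tool_rot']); a=np.radians(ang)
    x=np.array([np.cos(a),np.sin(a),0]); W=np.c_[x,np.cross([0,0,-1],x),[0,0,-1]]
    rv=np.degrees(R.from_matrix(T.T@W).as_rotvec()); s=T.T@(np.array(p)-o['eef_pos'])*100
    print('pos',o['eef_pos'].round(4),'head',round(float(np.degrees(np.arctan2(T[1,0],T[0,0]))),2),'t',o['t'],'turn',rv.round(2),'shift',s.round(2),'mm',round(float(np.linalg.norm(s)*10)),'F',o['contact_force'].round(1),'w',o['gripper_width'])
E
python3 - <<'E'
from h import *
c=np.array([(53,214),(85,375)])/5+[310,170]
w=onz("top",c,.005); print(w)
a=np.radians(99.9);u=np.array([np.cos(a),np.sin(a)])
m=w.mean(0);print('mouth',m-.11*u,'clear pt',m-.07*u,'track c',m-.15*u)
c=np.array([(593,105),(628,268)])/5+[310,170];print('back',onz("top",c,.031).mean(0), m-.3*u)
go([.491,-.317,.20],99.9)
E
```

```text
[[ 0.50134147 -0.12960635]
 [ 0.41194208 -0.14435164]]
mouth [ 0.47555398 -0.24534102] clear pt [ 0.46867681 -0.20593665] track c [ 0.48243114 -0.2847454 ]
back [ 0.50702963 -0.43106284] [ 0.5082205 -0.4325118]
pos [ 0.2911 -0.609   0.2483] head 25.54 t 0.7 turn [  0.     0.   -74.36] shift [ 30.63 -17.73   4.83] mm 357 F [-0.6  1.  -0.3] w 0.997383305171456
```

>>> carry_out(moves=[[[0, 0, -10], [4.5, -2.5, 0], 8.5], [[0, 0, -20], [9, -5, 0], 8.5], [[0, 0, -30], [13.5, -7.8, 0], 8.5], [[0, 0, -40], [18, -10.4, 0.5], 8.5], [[0, 0, -50], [22.5, -13, 1], 8.5]])

```text
t: 1.32
eef_pos: [0.4388, -0.3934, 0.2386]
tool_rot: [0.0, 0.789, 0.615, 0.0]
contact_force: [0.1, -0.0, -0.7]
gripper_width: 0.995
```

```bash
python3 -c "
from h import *
go([.491,-.317,.20],99.9)"
```

```text
pos [ 0.4388 -0.3934  0.2386] head 75.86 t 1.325 turn [  0.04   0.04 -24.04] shift [8.68 3.19 3.85] mm 100 F [ 0.1 -0.  -0.7] w 0.9948722820919623
```

>>> carry_out(moves=[[[0, 0, -8], [3, 1, 1], 8.5], [[0, 0, -16], [6, 2.1, 2], 8.5], [[0, 0, -24.2], [8.7, 3.2, 3.8], 8.5], [[0, 0, -24.2], [8.7, 3.2, 3.8], 8.5], [[0, 0, -24.2], [8.7, 3.2, 3.8], 8.5]])

```text
t: 1.95
eef_pos: [0.4904, -0.3194, 0.2006]
tool_rot: [0.0, 0.645, 0.764, -0.0]
contact_force: [0.5, -0.7, -1.0]
gripper_width: 0.998
```

```bash
python3 - <<'E'
from h import *
go([.491,-.317,.20],99.9)
im=shot("wrist","w1.png")
hsv=cv2.cvtColor(im,cv2.COLOR_RGB2HSV)
yel=(hsv[:,:,0]>20)&(hsv[:,:,0]<35)&(hsv[:,:,1]>130)&(hsv[:,:,2]>150)
print('yel',rect("wrist",yel,.083))
E
```

```text
pos [ 0.4904 -0.3194  0.2006] head 99.62 t 1.95 turn [-0.01  0.04 -0.28] shift [0.23 0.1  0.06] mm 3 F [ 0.5 -0.7 -1. ] w 0.9975142228321576
yel [ 489.6 -310.9   21.8   20.2    7.4]
```

View pics/w1.png

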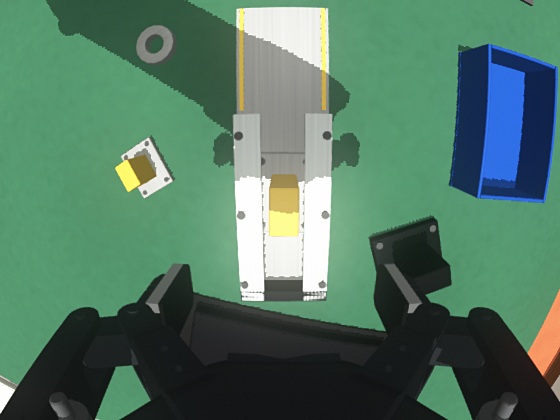

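```bash
python3 - <<'E'
from h import *
w=onz("wrist",[(270,188),(299,188),(269,237),(299,237)],.083);print(w,w.mean(0))
v=w[[0,1]].mean(0)-w[[2,3]].mean(0);print(np.degrees(np.arctan2(v[1],v[0])),np.linalg.norm(v))
c=onz("wrist",[(234,113),(332,113),(235,300),(328,300)],.031);print('lips',c,c.mean(0))
v=c[[0,1]].mean(0)-c[[2,3]].mean(0);print(np.degrees(np.arctan2(v[1],v[0])),np.linalg.norm(v))
E
```

```text
[[ 0.47764181 -0.30306824]
 [ 0.49952573 -0.29936794]
 [ 0.48305709 -0.34267004]
 [ 0.50672056 -0.33867803]] [ 0.4917363  -0.32094606]
99.07909913893486 0.03995654235977512
lips [[ 0.43410505 -0.25088371]
 [ 0.52121062 -0.23617965]
 [ 0.4589846  -0.43984634]
 [ 0.55650711 -0.42327551]] [ 0.49270185 -0.3375463 ]
99.09126930829248 0.19042134109530037
```

```bash
python3 -c "
from h import *
go([.4915,-.3195,.06],99.4)"
```

```text
pos [ 0.4902 -0.3199  0.2008] head 99.57 t 2.0 turn [0.   0.06 0.17] shift [ 0.03  0.13 14.08] mm 141 F [ 0.5 -0.  -0.1] w 0.9962345625387303
```

>>> carry_out(moves=[[[0, 0, 0.2], [0, 0.1, 4], 8.5], [[0, 0, 0.2], [0, 0.1, 8], 8.5], [[0, 0, 0.2], [0, 0.1, 11], 8.5], [[0, 0, 0.2], [0, 0.1, 13], 7], [[0, 0, 0.2], [0, 0.1, 14], 6]], newtons=60)

```text
t: 2.62
eef_pos: [0.4914, -0.3191, 0.0598]
tool_rot: [-0.0, 0.646, 0.763, -0.0]
contact_force: [0.2, 0.4, -0.7]
gripper_width: 0.701
```

```bash
python3 -c "
from h import *
shot('wrist','w2.png')
go([.4915,-.3195,.06],99.4)"
```

```text
pos [ 0.4911 -0.3186  0.0591] head 99.48 t 2.675 turn [-0.06 -0.03  0.08] shift [-0.09  0.02 -0.09] mm 1 F [-0.7  0.6  0.2] w 0.7093409260228218
```

View pics/w2.png

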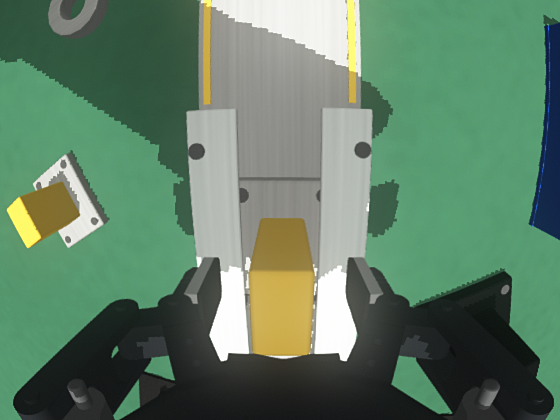

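The fingers straddle the yellow block (about columns 250–315) above the lips, and nothing touches. Closing.

>>> carry_out(moves=[[[0, 0, 0], [0, 0, 0], 4], [[0, 0, 0], [0, 0, 0], 1.5], [[0, 0, 0], [0, 0, 0], 1.5], [[0, 0, 0], [0, 0, 0], 1.5], [[0, 0, 0], [0, 0, 0], 1.5]], newtons=60)

```text
t: 3.3
eef_pos: [0.492, -0.3188, 0.0614]
tool_rot: [0.001, 0.646, 0.763, -0.0]
contact_force: [-1.9, 0.1, 5.7]
gripper_width: 0.271
```

```bash
python3 -c "
from h import *
o=bot.get_obs();print(o['joint_torque'].round(1))
# clear point: track y=+105
a=np.radians(99.3);u=np.array([np.cos(a),np.sin(a)]);x=np.array([u[1],-u[0]])
C=np.array([.4824,-.2847]);d=o['eef_pos'][:2]-C;print('track y,x',d@u,d@x)
p=C+.105*u;print(p)
go([*p,.062],99.4)"
```

```text
[ -0.8 -53.6  -3.8 -19.1  -0.1  -0.6  -0. ]
track y,x -0.03524727378430597 0.003951991626498767
[ 0.4654316  -0.18108015]
pos [ 0.492  -0.3188  0.0614] head 99.52 t 3.3 turn [0.04 0.07 0.12] shift [14.03 -0.34 -0.08] mm 140 F [-1.9  0.1  5.7] w 0.27087666017949363
```

>>> carry_out(moves=[[[0, 0, 0.1], [0, 0, -0.2], 1.5], [[0, 0, 0.1], [0.5, -0.1, -0.3], 1.5], [[0, 0, 0.1], [1.5, -0.2, -0.3], 1.5], [[0, 0, 0.1], [3, -0.25, -0.3], 1.5], [[0, 0, 0.1], [4.5, -0.3, -0.3], 1.5]], newtons=80)

```text
t: 3.92
eef_pos: [0.4809, -0.2727, 0.0631]
tool_rot: [-0.0, 0.646, 0.763, 0.0]
contact_force: [0.4, 0.3, -4.2]
gripper_width: 0.27
```

```bash
python3 -c "
from h import *
shot('wrist','w3.png')
go([.4654,-.1811,.063],99.4)"
```

```text
pos [ 0.4806 -0.2702  0.0631] head 99.62 t 3.975 turn [-0.05 -0.14  0.22] shift [ 9.04 -0.01  0.03] mm 90 F [-0.4  3.7 -3.3] w 0.27321167494369847
```

View pics/w3.png

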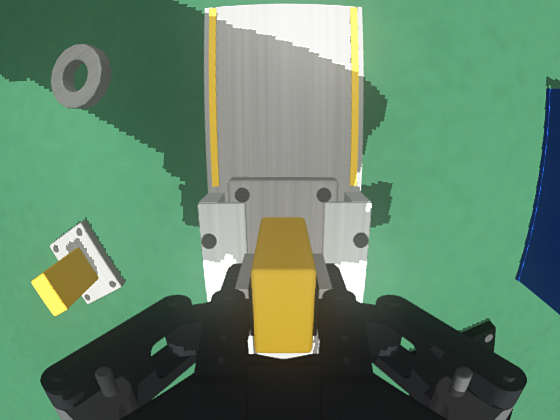

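Gripped and centred in the slot. The plate (cols 229–337) is emerging past the mouth, and the forces are only its own weight.

>>> carry_out(moves=[[[0, 0, 0], [2, 0, 0], 1.5], [[0, 0, 0], [4, 0, 0], 1.5], [[0, 0, 0], [6, 0, 0], 1.5], [[0, 0, 0], [8, 0, 0], 1.5], [[0, 0, 0], [9, 0, 0], 1.5]])

```text
t: 4.6
eef_pos: [0.4663, -0.1838, 0.0634]
tool_rot: [-0.0, 0.646, 0.763, 0.0]
contact_force: [0.5, -0.4, -3.4]
gripper_width: 0.269
```

```bash
python3 -c "
from h import *
shot('wrist','w4.png')
print('fence silh')
for c,z in(('top',.12),):
  bot.read_camera(c)
  for s in bot.silhouettes('fence',c)[:1]:
    ys,xs=np.nonzero(s['region']);print(xs.min(),xs.max(),onz(c,[(xs.min(),206),(xs.max(),206)],z))
go([.47,-.15,.24],99.4)
go([.52,.13,.24],99.4)
go([.5295,.295,.24],59.2)"
```

```text
fence silh
264 289 [[ 0.51566476  0.02349932]
 [ 0.51401902 -0.03969081]]
pos [ 0.4667 -0.1854  0.0634] head 99.49 t 4.75 turn [0.01 0.02 0.09] shift [  3.43   0.91 -17.66] mm 180 F [-0.5 -0.2 -4.3] w 0.273512961702447
pos [ 0.4667 -0.1854  0.0634] head 99.49 t 4.75 turn [0.01 0.02 0.09] shift [ 30.22  10.46 -17.67] mm 365 F [-0.5 -0.2 -4.3] w 0.273512961702447
pos [ 0.4667 -0.1854  0.0634] head 99.49 t 4.75 turn [2.000e-02 1.000e-02 4.029e+01] shift [ 46.34  14.12 -17.67] mm 516 F [-0.5 -0.2 -4.3] w 0.273512961702447
```

View pics/w4.png

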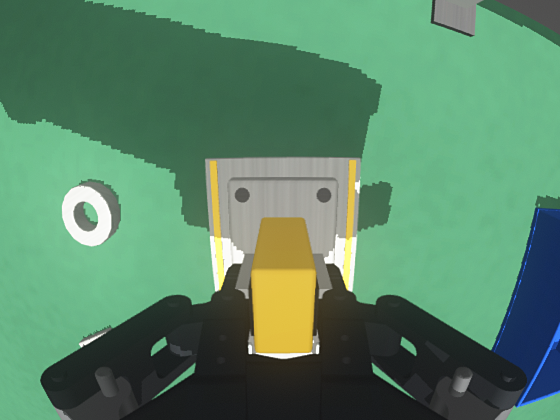

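>>> carry_out(moves=[[[0, 0, 0], [0, 0, -3], 1.5], [[0, 0, 0], [0, 0, -7], 1.5], [[0, 0, 0], [0, 0, -11], 1.5], [[0, 0, 0], [0, 0, -15], 1.5], [[0, 0, 0], [0, 0, -18], 1.5]])

```text
t: 5.38
eef_pos: [0.4667, -0.1868, 0.2452]
tool_rot: [0.001, 0.647, 0.762, 0.0]
contact_force: [1.5, -0.2, -4.2]
gripper_width: 0.271
```

>>> carry_out(moves=[[[0, 0, 3], [2, 0.6, 0], 1.5], [[0, 0, 7], [6, 1.8, 0], 1.5], [[0, 0, 11], [10, 3, 0], 1.5], [[0, 0, 16], [14, 4.3, 0], 1.5], [[0, 0, 20], [18, 5.5, 0], 1.5]])

```text
t: 6.0
eef_pos: [0.4916, 0.0011, 0.2434]
tool_rot: [0.0, 0.771, 0.637, 0.0]
contact_force: [0.2, -0.5, -4.4]
gripper_width: 0.268
```

```bash
python3 -c "
from h import *
go([.5295,.295,.24],59.2)"
```

```text
pos [0.4916 0.0011 0.2434] head 79.19 t 6.0 turn [3.000e-02 1.000e-02 1.999e+01] shift [29.58 -1.79  0.33] mm 296 F [ 0.2 -0.5 -4.4] w 0.26759266533391085
```

>>> carry_out(moves=[[[0, 0, 4], [4, -0.2, 0], 1.5], [[0, 0, 9], [9, -0.5, 0], 1.5], [[0, 0, 15], [13, -0.9, 0], 1.5], [[0, 0, 20], [17, -1.2, 0], 1.5], [[0, 0, 20], [17, -1.2, 0], 1.5]])

```text
t: 6.62
eef_pos: [0.5107, 0.1737, 0.2435]
tool_rot: [-0.001, 0.867, 0.497, 0.001]
contact_force: [-0.2, -1.1, -3.8]
gripper_width: 0.273
```

```bash
python3 - <<'E'
from h import *
go([.5295,.295,.24],59.2)
im=shot("wrist","w5.png")
hsv=cv2.cvtColor(im,cv2.COLOR_RGB2HSV)
blue=(hsv[:,:,0]>100)&(hsv[:,:,0]<125)&(hsv[:,:,1]>120)&(hsv[:,:,2]>60)
print('blue',rect("wrist",blue,.06))
E
```

```text
pos [0.5107 0.1737 0.2435] head 59.67 t 6.625 turn [-0.04 -0.13  0.47] shift [11.42 -4.5   0.38] mm 123 F [-0.2 -1.1 -3.8] w 0.2726140016348567
blue [ 702.5 -174.6  209.8  108.5  -82.4]
```

View pics/w5.png

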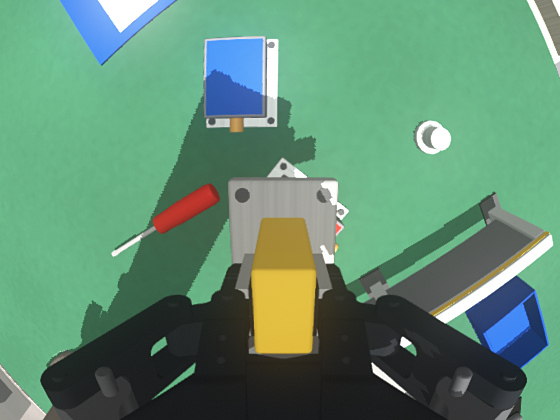

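```bash
python3 - <<'E'
from h import *
o=bot.get_obs()
im=shot("wrist")
hsv=cv2.cvtColor(im,cv2.COLOR_RGB2HSV)
blue=(hsv[:,:,0]>100)&(hsv[:,:,0]<125)&(hsv[:,:,1]>120)&(hsv[:,:,2]>60)
b=np.zeros_like(blue);b[25:130,190:285]=True
print('blue',rect("wrist",blue&b,.06))
# block silhouette top edges & plate front corners to get carrier offset in tool frame
T=rot(o['tool_rot']);p=o['eef_pos']
def tool(px,z): 
    w=np.c_[onz("wrist",px,z),[z]*len(px)]; return ((w-p)@T*1000).round(1)
zu=p[2]-.056
print('front plate corners',tool([(231,181),(335,181)],zu+.012),'block top',tool([(252,268),(315,268),(252,353),(315,353)],zu+.078))
E
```

```text
blue [529.1 294.   73.9  53.7  59. ]
front plate corners [[ 37.5 -26.2  44. ]
 [ 37.4  29.4  44. ]] block top [[ 18.8  -9.3 -22. ]
 [ 18.7  13.  -22. ]
 [-20.9 -11.2 -22. ]
 [-21.   14.7 -22. ]]
```

```bash
python3 -c "
from h import *
go([.5293,.2959,.15],59.1)"
```

```text
pos [0.5108 0.1695 0.243 ] head 59.45 t 6.725 turn [-0.    0.05  0.35] shift [11.83 -4.83  9.29] mm 158 F [-0.3 -0.5 -4.5] w 0.2747289128186857
```

>>> carry_out(moves=[[[0, 0, 0.3], [4, -1.6, 0], 1.5], [[0, 0, 0.3], [8, -3.2, 0], 1.5], [[0, 0, 0.3], [11.8, -4.8, 2], 1.5], [[0, 0, 0.3], [11.8, -4.8, 5], 1.5], [[0, 0, 0.3], [11.8, -4.8, 7], 1.5]])

```text
t: 7.35
eef_pos: [0.5295, 0.294, 0.1714]
tool_rot: [0.001, 0.87, 0.493, -0.001]
contact_force: [0.4, 0.2, -3.8]
gripper_width: 0.269
```

>>> carry_out(moves=[[[0, 0, 0], [0, 0, 1], 1.5], [[0, 0, 0], [0, 0, 2], 1.5], [[0, 0, 0], [0, 0, 2.3], 1.5], [[0, 0, 0], [0, 0, 2.3], 1.5], [[0, 0, 0], [0, 0, 2.3], 1.5]])

```text
t: 7.98
eef_pos: [0.5296, 0.2965, 0.151]
tool_rot: [0.0, 0.87, 0.493, 0.001]
contact_force: [-0.1, -0.2, -4.5]
gripper_width: 0.272
```

```bash
python3 - <<'E'
from h import *
go([.5293,.2959,.1255],59.1)
im=shot("scene"); t=shot("top"); w=shot("wrist")
f=lambda a:cv2.resize(a,(400,300),interpolation=cv2.INTER_CUBIC)
a=np.vstack([np.hstack([f(im[205:310,360:500]),f(t[165:270,95:235])]),np.hstack([f(w[90:375,90:470]),f(im)])])
cv2.imwrite('pics/m6.png',a[:,:,::-1])
E
```

```text
pos [0.5296 0.2965 0.151 ] head 59.14 t 7.975 turn [ 0.03 -0.06  0.04] shift [-0.07  0.    2.55] mm 25 F [-0.1 -0.2 -4.5] w 0.27186978771319337
```

View pics/m6.png

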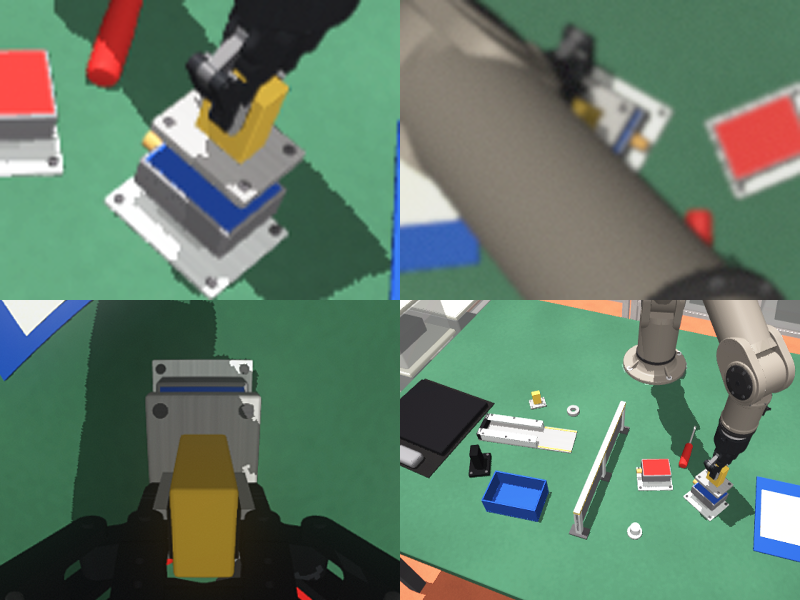

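The carrier is level over the blue face and aligned with it. The red sensor, screwdriver and bush are undisturbed. Lowering.

>>> carry_out(moves=[[[0, 0, 0], [0, 0, 0.8], 1.5], [[0, 0, 0], [0, 0, 1.5], 1.5], [[0, 0, 0], [0, 0, 2], 1.5], [[0, 0, 0], [0, 0, 2.4], 1.5], [[0, 0, 0], [0, 0, 2.4], 1.5]])

```text
t: 8.75
eef_pos: [0.5291, 0.2962, 0.1259]
tool_rot: [-0.0, 0.87, 0.494, -0.0]
contact_force: [0.5, 0.1, -3.4]
gripper_width: 0.275
```

```bash
cat >> h.py <<'E'
def proj(c,P):
    i,A,f=cam(c); q=(np.atleast_2d(P)-i['position'])@A
    return np.c_[i['cx']+f*q[:,0]/-q[:,2], i['cy']-f*q[:,1]/-q[:,2]]
E
python3 - <<'E'
from h import *
go([.5293,.2959,.1255],59.1)
o=bot.get_obs(); im=shot("scene")
def box(c,ang,z):
    a=np.radians(ang);u=np.array([np.cos(a),np.sin(a)]);x=np.array([u[1],-u[0]])
    return np.array([[*(np.array(c)+i*.03*x+j*.04*u),z] for i,j in((1,1),(1,-1),(-1,-1),(-1,1))])
X,Y,W,H=370,200,120,110;k=5
a=cv2.resize(im[Y:Y+H,X:X+W],None,fx=k,fy=k,interpolation=cv2.INTER_CUBIC)[:,:,::-1].copy();b=a.copy()
zu=o['eef_pos'][2]-.055
for c,z,col in(((.5288,.295),.06,(0,255,0)),(o['eef_pos'][:2],zu,(0,0,255)),(o['eef_pos'][:2],zu+.012,(255,0,255))):
    q=(proj("scene",box(c,59.1,z))-[X,Y]+.5)*k
    cv2.polylines(a,[q.round().astype(int).reshape(-1,1,2)],True,col,1)
cv2.imwrite('pics/m7.png',np.vstack([cv2.resize(a,(640,586))]))
cv2.imwrite('pics/m7raw.png',b)
E
```

```text
pos [0.5291 0.2962 0.1259] head 59.15 t 8.75 turn [-0.02  0.03  0.05] shift [-0.01  0.03  0.04] mm 1 F [ 0.5  0.1 -3.4] w 0.2752729739723344
```

View pics/m7.png

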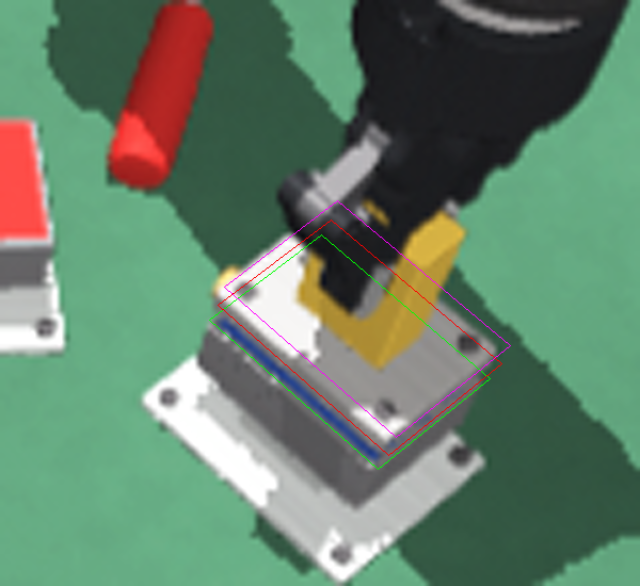

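```bash
python3 - <<'E'
from h import *
o=bot.get_obs()
raw=cv2.imread('pics/m7raw.png'); X,Y,k=370,200,5
a=cv2.resize(raw[130:550,100:500],(760,798//1),interpolation=cv2.INTER_CUBIC)  # 1.9x
a=a[0:600] if False else cv2.resize(raw[170:560,100:480],(585,600),interpolation=cv2.INTER_CUBIC)
s=585/380
def box(c,hx,hy,z):
    t=np.radians(59.1);u=np.array([np.cos(t),np.sin(t)]);x=np.array([u[1],-u[0]])
    return np.array([[*(np.array(c)+i*hx*x+j*hy*u),z] for i,j in((1,1),(1,-1),(-1,-1),(-1,1))])
zu=o['eef_pos'][2]-.055; P=o['eef_pos'][:2]
for c,hx,hy,z,col in(((.5288,.295),.04,.05,.006,(0,200,0)),((.5288,.295),.04,.05,.0,(0,120,0)),((.5288,.295),.03,.04,.06,(255,255,0)),(P,.03,.04,zu,(0,0,255)),(P,.03,.04,zu+.012,(255,0,255))):
    q=((proj("scene",box(c,hx,hy,z))-[X,Y]+.5)*k-[100,170])*s
    print(q.round().astype(int).tolist())
    for v in q: cv2.drawMarker(a,tuple(int(t) for t in v.round()),col,cv2.MARKER_CROSS,16,1)
cv2.imwrite('pics/m8.png',a)
E
```

```text
[[345, 574], [56, 308], [263, 149], [554, 400]]
[[340, 585], [52, 320], [259, 162], [548, 412]]
[[391, 416], [148, 200], [309, 78], [553, 284]]
[[407, 396], [161, 179], [323, 55], [570, 263]]
[[419, 370], [170, 152], [334, 28], [583, 236]]
```

View pics/m8.png

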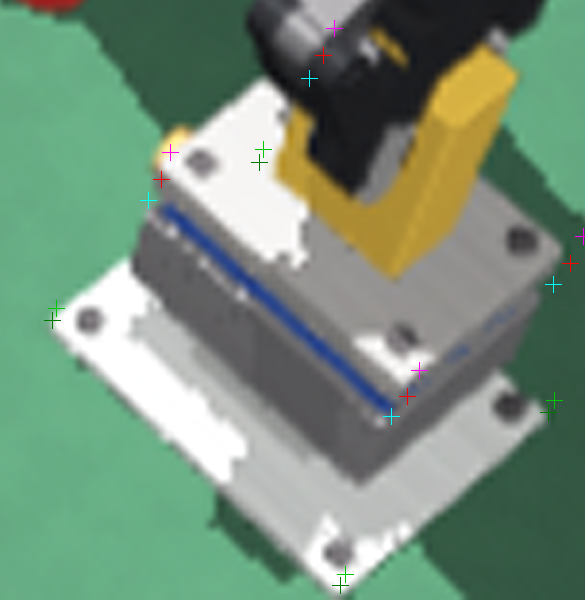

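Foot, face and plate in the picture are all shifted by the same ~(-9,+10) zoomed pixels (about 2 mm of calibration error). So relative to the sensor face, the plate is centred, parallel and about 1 cm above it. Settling, then handing in.

>>> carry_out(moves=[[[0, 0, 0], [0, 0, 0], 1.5], [[0, 0, 0], [0, 0, 0], 1.5], [[0, 0, 0], [0, 0, 0], 1.5], [[0, 0, 0], [0, 0, 0], 1.5], [[0, 0, 0], [0, 0, 0], 1.5]])

```text
t: 9.43
eef_pos: [0.5293, 0.2963, 0.1263]
tool_rot: [0.0, 0.87, 0.493, 0.0]
contact_force: [-0.2, 0.7, -3.7]
gripper_width: 0.274
```

```bash
python3 -c "
from h import *
go([.5293,.2959,.1255],59.1)
print(np.abs(bot.get_obs()['joint_vel']).max(), bot.hand_in())"
```

```text
pos [0.5293 0.2963 0.1263] head 59.14 t 9.425 turn [ 0.   -0.    0.04] shift [-0.03  0.02  0.08] mm 1 F [-0.2  0.7 -3.7] w 0.2735708058341951
the job is handed in; nothing more can be done
0.002301416158729143 None
```

I gripped the in-track steel carrier by its yellow block and slid it out past the lips, lifted about 3 mm off the track floor. I carried it over the fence with its underside roughly 65 mm above the top rail. It was handed in at 9.4 s, still held over the blue-faced sensor.

**Last checks:**
- **Position:** the tool was within 1 mm of its target, level, and still (joint speeds about 0.002 rad/s). Its heading was 59.1°, against about 59.0–59.3° measured for the sensor.
- **Force:** the wrist showed only the carrier's weight, about 3.7 N, so nothing was being touched. I did not record the force between readings, but every reading stayed under 6 N.
- **Gap:** I worked it out as about 10–11 mm above the face.
- **Bystanders:** the red sensor and screwdriver looked untouched in the last close view. The bush, bearing and bin looked untouched in the wide view just before the final lowering.

**Disagreement:** the camera estimates of the blue face centre differed by 1–2 mm, so I used a rounded middle value. In the final scene picture both the sensor and the plate sat about 2 mm off their predicted outlines. The shift was much the same for both, so I judged it to be camera calibration and put the centring error at under about 2 mm.

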